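# Snap the drip tray onto the samovar stand

## Task

Take the white drip tray by its wooden handle, bring its sprung clip in front of the steel post of the samovar stand and push it towards the samovar until the two arms snap past the post and the tray is fully home, standing flat on the table, then let go. Push gently and stop as soon as it is home: never ram the post, and leave the glass, the sugar bowl and the coasters alone.

Things in the scene. Friction and masses are not known exactly. Their poses are not given: they have to be found in the camera images.
- handle (a point): Centre of the drip tray's handle: upright wooden block 14 mm thick (tray x), 44 mm wide (tray y), its top 52 mm above the table; this point 36 mm above the table, 45 mm behind the tray's centre. Grasp it across its 14 mm. Axes are the tray's: +x points level from the handle to the clip end, +z up.
- tray_mid (a point): Drip tray, loose, white enamel, open top: 150 long (x) x 110 wide (y) x 16 mm high, walls and floor 4 mm, 0.35 to 0.55 kg. This point is the centre of its underside; axes as the handle's. It slides easily on the table.
- clip (a point): Sprung clip at the tray's +x end: where the post's axis sits when fully home. 170 mm from the handle point along tray x, 19 mm above the table; axes the tray's. Two steel arms, 12 to 26 mm above the table, reach forward from a dark block; rounded noses 9 mm ahead of this point stand 18 mm apart; lips flare out to 19 mm ahead. The block is the seat, its face 12 mm behind this point.
- clip_l (a joint): Spread of the clip arm on the tray's +y side, rad: 0 relaxed, about 0.12 at the post's widest point, about 0.015 when home. Pushed on, the noses touch the post 18 mm before home; the push peaks at 8 to 18 N about 13 mm before home, drops as they pass the widest point 9 mm before home, and rises steeply when the seat meets the post.
- clip_r (a joint): The same for the arm on the tray's -y side. Pushing 3 mm or more off-centre takes much more force.
- post_mark (a point): Middle of the slot in the steel foot plate (4 mm thick, 60 mm wide, sticking out 85 mm) at the front of the fixed samovar stand, 20 mm above the table. Its +x points level to the samovar's axis, 165 mm away: push the tray on along it, tray x along it. The post is clamped on this line, up to 15 mm nearer to or farther from the samovar, differently each time, not measured: find it by touch or sight.
- stand_mid (a point): Samovar stand, fixed: board 220 x 220 x 12 mm with a white samovar 200 mm across, 377 mm high; point: centre of its underside, axes as the mark's. Post: upright steel, 24 mm thick, brass cap 34 mm across 36 to 46 mm above the table, so the clip cannot be lowered over it. Tray may load post and stand with 30 N at most. Tap spout: 58 mm in front of the mark, 36 mm to -y, lowest part 122 mm up.
- glass: Green glass in a metal holder with a brass handle, 72 mm across, 100 mm high; origin at the centre of its underside. To be left alone.
- bowl: Steel sugar bowl, 90 mm across, 55 mm high; origin at the centre of its underside. To be left alone.
- coasters: Stack of three wooden coasters, 90 mm across, 24 mm high; origin at the centre of its underside. To be left alone.

How it is judged:
By the outcome, as a careful person would: the job done as asked, in the order asked, and still so for the second after the job is handed in, with the robot touching nothing.
It also fails if it takes over 61 s, if anything falls off the work surface, if the arm or the gripper's body presses on something with over 40 N, if the wrist force passes 120 N, or if a joint passes its speed limit or range.

## Robot

A 7-joint arm with a two-finger parallel gripper is mounted at the origin on the work surface. World frame = base frame: x ahead of the robot, y to its left, z up, the work surface at z = 0. Lengths are in m, angles in rad, forces in N, time in s.
With the tool pointing down it reaches from about 0.375 to 0.925 m from the base axis. Payload 3.1 kg.
Tool frame: the origin (TCP) lies at the centre of the arm's flange, where the gripper is bolted on; the fingertips stand 173 mm ahead of it and the grasp point (between the pads) lies 155 mm ahead of it (robot.finger_overhang is the y of the fingertips in the tool frame, in m); y points along the fingers, z is the direction in which the jaws open and shut, and the axes are right-handed (so a half turn about y gives the same grasp; the last joint's range is limited). The gripper opens to 85 mm and grips with 20 to 120 N. Pads are 22 mm wide; open, the fingers measure 114 mm over their backs; the gripper's body (76 mm by 85 mm) begins 54 mm behind the grasp point. The pads swing forward as they close: fully open they stand 13 mm farther back than shut.
Start: joints at [1.087, 0.383, 0.044, 1.598, -0.018, 1.161, -0.05], TCP at [0.245, -0.602, 0.405] pointing down, gripper open.
Joint ranges: [-2.61, 2.61], [-0.41, 2.15], [-1.48, 1.57], [0, 2.5], [-1.57, 4.71], [0.05, 1.97], [-2.85, 2.85]. Speed limits (rad/s): [2.79, 2.79, 3.14, 3.14, 3.14, 3.14, 3.14].

## Interface

Orientations are given as a 3x3 rotation matrix whose columns are the frame's x, y, z axes.
In Python, from station import robot gives the robot as it stands. The module is installed in compiled form; this text tells all that it offers.
- The arm moves only by the tool jog_arm, never from a script. Its argument "steps" is a list that holds one entry, the list of rows, each a list of 7 numbers: the gripper's target within -1 to 1 (shut at 1, half-way at 0, fully open at -1), then the shift along the world's x, y, z in mm, then the turn, a rotation vector about the world's x, y, z in rad. A call has 1 to 10 rows; each row shifts and turns the pose as measured when the row begins; what a row does not reach is not made up. A row lasts 1/8 s, in which the tool goes at most 62.5 mm and 10.7 degrees, less where a joint would pass 70% of its speed; a pose out of reach is approached as far as the arm can. A call is refused whole if a number of a shift passes 62.5 or a number of a turn 0.188, either way. A call with a gripper value outside its range is refused whole. The fingers move at their own pace and stop on an object; "grip_force" is the grip in N (left out, the last holds). Time passes only in rows, so rows that do not move let the fingers close. It gives the time, the measured TCP pose, the force and the opening at its end, in the units of the state.
- robot.observe(): the state, without advancing time (a new reading comes with each control period).
- robot.camera(name): name is "side" or "top"; returns a dict with "img" (400x640x3 uint8, red, green, blue), "fx", "fy", "cx", "cy" (pixels), "k1" (the pictures are not rectified: a ray, as slopes to the right and down, at radius r is drawn at 1 + k1 r^2 times it, then the intrinsics apply), "world_to_cam" (4x4, takes a point from world to camera coordinates). Camera axes: x right, y down, z forward; pixel columns grow to the right and rows downward; lengths in m; the calibration is good to about 2 mm. A picture is of the moment at which its call begins. There is no depth.
- robot.sign_off(): hands the job in, once; it reports no verdict.
Trained networks look in a picture, given as the dict that the camera call returned (one of the last four; its "shot" number tells which), for a name from the list of things; names that differ only in an ending like _2 or _b are one class to them, and where a whole thing is asked for, a point or a joint stands for the part that bears it (a point fixed in the world has none). Each returns a list of dicts, best first, with "confidence" (0 to 1); they miss things now and then, are a little off and sometimes report something else, mostly with a low value. They report only what shows in the picture. A call takes as long as a camera call.
- robot.find_in(picture, target): "extent" ([centre column, centre row, width, height] in pixels, round what is visible of it).
- robot.place_of(picture, target): "point" ([column, row] in pixels: a listed point, or the origin of a listed thing).
The state is a dict: "t": time; "joints": joint angles; "qvel": joint speeds; "joint_torque": joint torques, N m; "position": TCP position; "tool_rot": TCP orientation; "wrist_force": force on the tool from outside, world axes, zero at the start; "wrist_torque": the same for the moment, N m; "grip_width": opening from 0.0 (shut) to 1.0 (fully open).
Only numpy, scipy, OpenCV 4.12 (cv2) and the standard library are available. Lean on these libraries where they do the work, as an engineer would, in place of code of your own. Each camera call takes 0.05 s, during which the arm holds its last target.

## Working session

There is one attempt and no reset: what is moved stays moved. The work goes in short steps, Python scripts to look and compute and a tool call to move; the robot and the scene stay as the last step left them, time stands still between calls to the robot, and variables do not carry over. Pictures are saved under pics/ and viewed, and the job is handed in when it is done.

Besides the shell and the picture viewer there is one more tool, called by a JSON object that holds its "name" and its "arguments", one argument or row to a line. jog_arm: Moves the arm, as the interface text tells. Its arguments: {"type":"object","properties":{"steps":{"type":"array"},"grip_force":{"type":"number"}},"required":["steps"]}

```bash
mkdir -p pics; cat > h.py <<'E'
import numpy as np, cv2
from station import robot
def save(p,name): cv2.imwrite('pics/'+name,p['img'][:,:,::-1])
def ray(p,uv):
    x=(uv[0]-p['cx'])/p['fx'];y=(uv[1]-p['cy'])/p['fy']
    a,b=x,y
    for _ in range(30):
        s=1+p['k1']*(a*a+b*b);a,b=x/s,y/s
    T=np.array(p['world_to_cam']);R=T[:3,:3];t=T[:3,3]
    d=R.T@np.array([a,b,1.]);return -R.T@t,d/np.linalg.norm(d)
def atz(p,uv,z):
    o,d=ray(p,uv);return o+d*(z-o[2])/d[2]
def tri(p1,u1,p2,u2):
    o1,d1=ray(p1,u1);o2,d2=ray(p2,u2)
    A=np.stack([d1,-d2],1);s=np.linalg.lstsq(A,o2-o1,rcond=None)[0]
    a=o1+s[0]*d1;b=o2+s[1]*d2
    return (a+b)/2,np.linalg.norm(a-b)
def proj(p,X):
    T=np.array(p['world_to_cam']);c=T[:3,:3]@np.array(X)+T[:3,3]
    a,b=c[0]/c[2],c[1]/c[2];s=1+p['k1']*(a*a+b*b)
    return np.array([p['fx']*a*s+p['cx'],p['fy']*b*s+p['cy']])
E
python3 - <<'E'
from h import *
np.set_printoptions(precision=4,suppress=True)
s=robot.camera('side');t=robot.camera('top')
save(s,'s1.png');save(t,'t1.png')
for n,p in(('s',s),('t',t)):
    print(n,p['fx'],p['k1'],ray(p,(320,200)))
R={}
for k in['handle','tray_mid','clip','post_mark','stand_mid','glass','bowl','coasters']:
    a=robot.place_of(s,k);b=robot.place_of(t,k)
    print(k,[(np.round(x['point'],1).tolist(),round(x['confidence'],2)) for x in a[:2]],[(np.round(x['point'],1).tolist(),round(x['confidence'],2)) for x in b[:2]])
    if a and b: print('   ',*tri(s,a[0]['point'],t,b[0]['point']))
o=robot.observe();print(o['tool_rot'],o['position'],o['t'])
E
```

```text
s 502.20864103169805 -0.12995305883730632 (array([0.2539, 0.7172, 0.7779]), array([ 0.3213, -0.6684, -0.6709]))
t 458.42768730567616 0.025054891766469165 (array([ 0.4794, -0.0187,  0.9248]), array([ 0.1413, -0.0183, -0.9898]))
handle [([306.0, 307.7], 0.67)] [([173.4, 249.9], 0.56)]
    [0.5104 0.2468 0.0343] 0.00037153998456033614
tray_mid [([313.0, 299.7], 0.84)] [([200.6, 245.6], 0.62)]
    [0.5191 0.2032 0.    ] 0.0019197827064868502
clip [([324.2, 247.6], 0.71)] [([258.5, 227.2], 0.56)]
    [0.5522 0.0859 0.0153] 0.006000563554181618
post_mark [([372.5, 183.0], 0.85), ([426.4, 198.3], 0.34)] [([377.4, 240.7], 0.74)]
    [ 0.5297 -0.1479  0.0163] 0.004632212571031318
stand_mid [] []
glass [([214.7, 264.3], 0.57)] [([205.3, 136.1], 0.64), ([198.9, 245.9], 0.37)]
    [ 0.7463  0.2023 -0.0096] 0.004438975703410124
bowl [([425.9, 200.3], 0.71), ([324.1, 245.9], 0.64)] [([385.8, 302.4], 0.66)]
    [ 0.4052 -0.1659 -0.006 ] 0.0025251848009496
coasters [([307.8, 190.5], 0.77), ([427.4, 200.4], 0.4)] [([345.8, 168.4], 0.92)]
    [ 0.6777 -0.0912 -0.0152] 0.005418587439556508
[[-0.9265  0.      0.3763]
 [-0.3763 -0.     -0.9265]
 [-0.     -1.      0.    ]] [ 0.2446 -0.6022  0.4047] 0.9
```

View pics/s1.png

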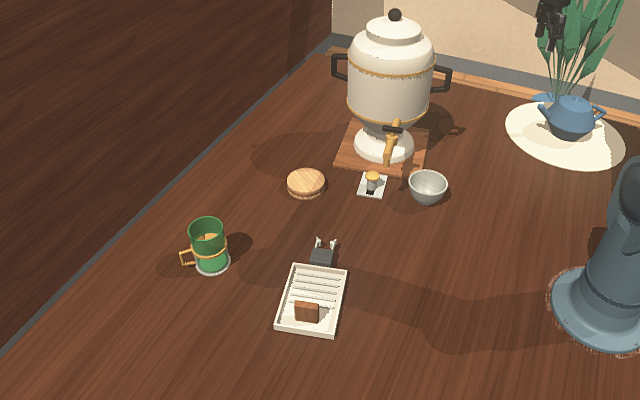

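View pics/t1.png

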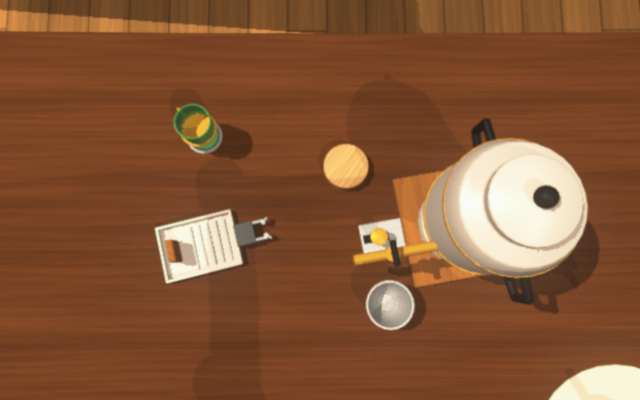

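The side view has the tray around (312,300), clip (322,248), foot plate with brass-capped post (372,184), and the bowl beside it at (428,187). The top view has the tray at (200,246), clip (258,229) and post cap (380,237), with the stand turned slightly. Next I'll zoom in for the stand's yaw and the post position.

```bash
python3 - <<'E'
from h import *
s=robot.camera('side');t=robot.camera('top')
def crop(p,x0,y0,w,h,k,n): cv2.imwrite('pics/'+n,cv2.resize(p['img'][y0:y0+h,x0:x0+w,::-1],None,fx=k,fy=k,interpolation=cv2.INTER_CUBIC))
crop(t,345,160,130,140,4,'tz_stand.png')
crop(t,145,200,135,90,5,'tz_tray.png')
crop(s,325,110,120,100,5,'sz_stand.png')
crop(s,265,225,100,120,5,'sz_tray.png')
E
```

```text
(no output)
```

View pics/tz_stand.png

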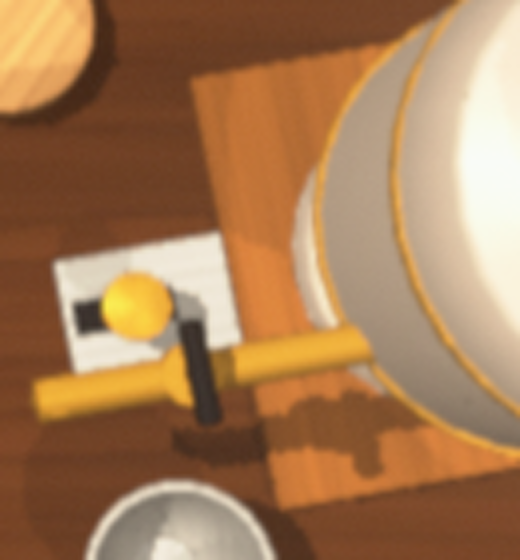

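View pics/tz_tray.png

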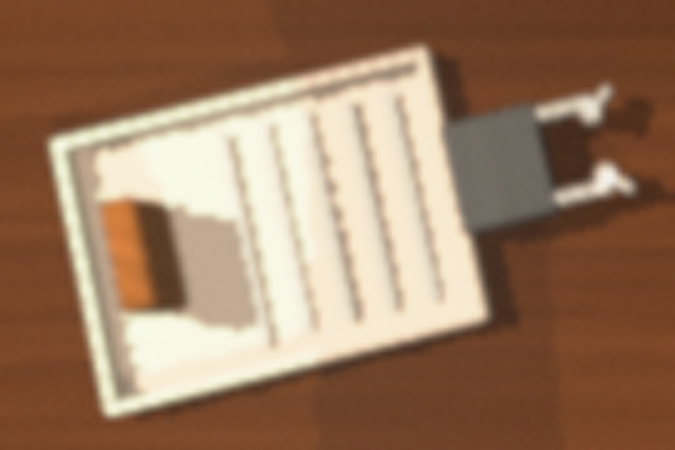

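View pics/sz_stand.png

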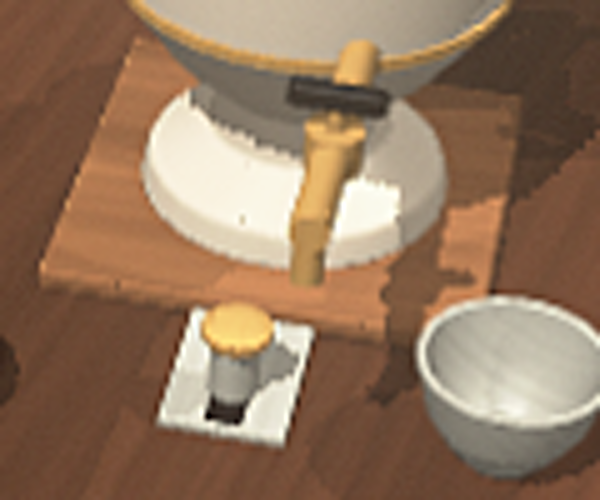

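View pics/sz_tray.png

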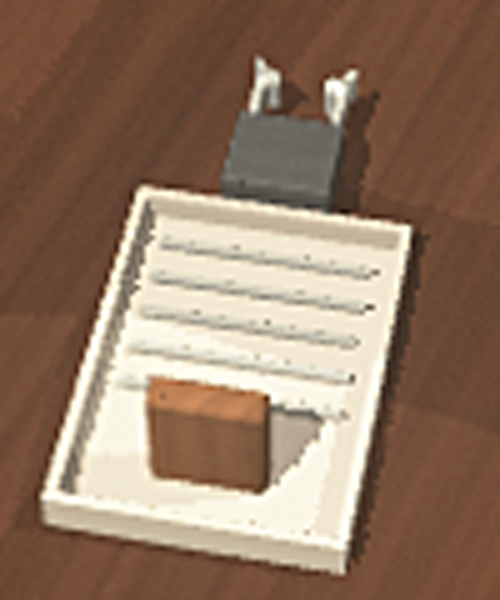

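```bash
cat > fit.py <<'E'
from h import *
from scipy.optimize import least_squares
def px(u,x0,y0,k): return ((u[0]+.5)/k-.5+x0,(u[1]+.5)/k-.5+y0)
def fit(obs,x0):
    def X(q,l):
        c,s=np.cos(q[2]),np.sin(q[2]);return [q[0]+c*l[0]-s*l[1],q[1]+s*l[0]+c*l[1],l[2]]
    f=lambda q:np.concatenate([proj(p,X(q,l))-uv for p,uv,l in obs])
    r=least_squares(f,x0,loss='soft_l1');return r.x,f(r.x).reshape(-1,2)
E
python3 - <<'E'
from fit import *
np.set_printoptions(precision=4,suppress=True)
s=robot.camera('side');t=robot.camera('top')
T=lambda u:px(u,345,160,4);S=lambda u:px(u,325,110,5)
# stand about mark frame (x from mark; axis at +.165)
To=[(t,T((192,78)),(.055,.11,.012)),(t,T((283,508)),(.055,-.11,.012)),
(t,T((55,262)),(-.03,.03,.004)),(t,T((75,374)),(-.03,-.03,.004)),(t,T((220,233)),(.055,.03,.004))]
So=[(s,S((42,270)),(.055,.11,.012)),(s,S((158,424)),(-.03,.03,.004)),(s,S((283,441)),(-.03,-.03,.004))]
for n,o in(('both',To+So),('top',To),('side',So)):
    q,r=fit(o,[.53,-.15,-1.5]);print(n,q,r.round(1).tolist())
    if n=='both': qb=q
cap,e=tri(t,T((137,306)),s,S((238,325)));print('cap',cap,e)
for c in(cap,atz(t,T((137,306)),.045),atz(s,S((238,322)),.046)):
    d=(c-[qb[0],qb[1],0])[:2];u=np.array([np.cos(qb[2]),np.sin(qb[2])]);print(c,'along',d@u,'lat',u[0]*d[1]-u[1]*d[0])
T=lambda u:px(u,145,200,5);S=lambda u:px(u,265,225,5)
z=.016
To=[(t,T((50,140)),(-.075,.055,z)),(t,T((430,47)),(.075,.055,z)),(t,T((490,318)),(.075,-.055,z)),(t,T((105,415)),(-.075,-.055,z))]
So=[(s,S((143,188)),(.075,.055,z)),(s,S((412,228)),(.075,-.055,z)),(s,S((345,548)),(-.075,-.055,z)),(s,S((43,497)),(-.075,.055,z))]
for n,o in(('both',To+So),('top',To),('side',So)):
    q,r=fit(o,[.52,.2,-1.3]);print(n,q,r.round(1).tolist())
    u=np.array([np.cos(q[2]),np.sin(q[2])]);print('  handle',q[:2]-.045*u,'clip',q[:2]+.125*u)
print('noses',tri(t,T((600,112)),s,S((262,75))),tri(t,T((612,180)),s,S((345,85))))
print('handle top',tri(t,T((103,203)),s,S((150,378))))
E
```

```text
both [ 0.535  -0.1471 -1.3981] [[-0.3, -0.3], [-0.6, 0.9], [-0.2, 0.1], [0.5, 1.6], [-0.1, -0.0], [-1.2, -0.8], [-0.3, -1.8], [-0.0, -0.8]]
top [ 0.5358 -0.1474 -1.3988] [[-0.1, -0.7], [-0.5, 0.5], [-0.0, -0.3], [0.7, 1.2], [0.0, -0.4]]
side [ 0.5322 -0.1431 -1.4181] [[-0.2, -0.0], [-0.0, -0.7], [0.2, 0.7]]
cap [ 0.5348 -0.1483  0.04  ] 0.0004116682014529371
[ 0.5348 -0.1483  0.04  ] along 0.0011949847780304654 lat -0.00036764633532854955
[ 0.5347 -0.1475  0.045 ] along 0.00039341195817977205 lat -0.0003471295935624666
[ 0.5331 -0.1434  0.046 ] along -0.003956695615845334 lat -0.0011983773990362303
both [ 0.5193  0.205  -1.3298] [[-0.0, 0.2], [-1.3, 0.5], [-1.2, 0.4], [-0.0, 0.2], [-0.4, -1.1], [0.2, -1.0], [-0.1, -0.6], [-0.2, -0.6]]
  handle [0.5085 0.2487] clip [0.5491 0.0836]
top [ 0.5199  0.2038 -1.3296] [[0.6, -0.1], [-0.7, 0.2], [-0.5, 0.1], [0.6, -0.1]]
  handle [0.5091 0.2475] clip [0.5497 0.0824]
side [ 0.5183  0.2065 -1.3311] [[-0.3, -0.4], [0.4, -0.3], [0.0, 0.3], [-0.2, 0.2]]
  handle [0.5076 0.2502] clip [0.548 0.085]
noses (array([0.5674, 0.0752, 0.0208]), np.float64(0.005324894451062182)) (array([0.5369, 0.0687, 0.023 ]), np.float64(0.0022098191792460065))
handle top (array([0.5277, 0.2558, 0.0578]), np.float64(0.0005266400393491799))
```

Both fits agree: the stand's yaw is −1.398, the tray's yaw is −1.330 with the handle at (0.509, 0.249), and the post is near (0.535, −0.147). I'll approach round the base side of the samovar.

{"name": "jog_arm", "arguments": {
  "steps": [
    [[-1,0,55,5,0,0,0],[-1,0,55,5,0,0,0],[-1,0,55,5,0,0,0],[-1,0,55,5,0,0,0],[-1,0,55,5,0,0,0],[-1,20,55,0,0,0,0],[-1,22,55,0,0,0,0],[-1,22,55,0,0,0,0],[-1,22,55,0,0,0,0],[-1,22,55,0,0,0,-0.07]]
  ],
  "grip_force": 40
}}

```text
t: 2.35
position: [0.3513, -0.0393, 0.4315]
tool_rot: [[-0.954, 0.008, 0.298], [-0.298, -0.009, -0.954], [-0.005, -1.0, 0.011]]
wrist_force: [0.8, 0.3, 0.3]
grip_width: 0.998
```

{"name": "jog_arm", "arguments": {
  "steps": [
    [[0,26,48,-22,0,0,-0.03],[0,26,48,-22,0,0,-0.03],[0,26,48,-22,0,0,0],[0,26,48,-22,0,0,0],[0,26,48,-22,0,0,0],[0,26,48,-22,0,0,0],[0,0,0,0,0,0,0]]
  ]
}}

```text
t: 3.22
position: [0.5133, 0.2619, 0.2976]
tool_rot: [[-0.971, 0.018, 0.238], [-0.238, -0.01, -0.971], [-0.015, -1.0, 0.015]]
wrist_force: [-0.5, -1.2, 0.9]
grip_width: 0.5
```

```bash
python3 - <<'E'
from h import *
np.set_printoptions(precision=4,suppress=True)
o=robot.observe();print(o['position'],o['tool_rot'],o['grip_width'],o['joints'])
R=np.array(o['tool_rot']);from scipy.spatial.transform import Rotation as Q
u=np.array([np.cos(-1.33),np.sin(-1.33),0]);D=np.stack([np.cross([0,0,-1],u),[0,0,-1],u],1)
print('rotvec',Q.from_matrix(D@R.T).as_rotvec(),'shift',np.array([.509,.249,.193])-o['position'])
s=robot.camera('side');t=robot.camera('top');save(s,'s2.png');save(t,'t2.png')
E
```

```text
[0.5133 0.2619 0.2976] [[-0.9711  0.0184  0.2378]
 [-0.238  -0.0105 -0.9712]
 [-0.0153 -0.9998  0.0146]] 0.5003172067958875 [ 0.1406  0.5087 -0.8497  1.8399  0.4754  0.9947 -2.2421]
rotvec [0.0105 0.0184 0.0006] shift [-0.0043 -0.0129 -0.1046]
```

View pics/s2.png

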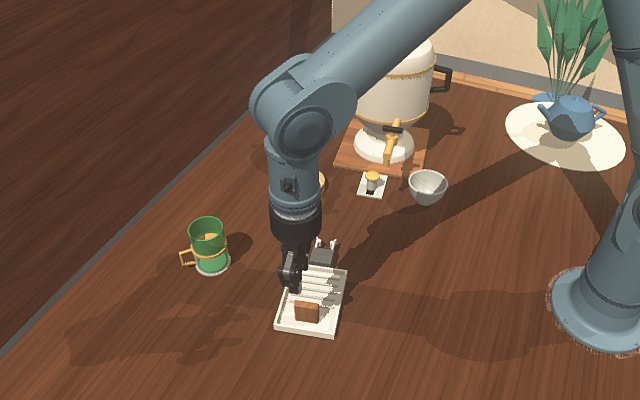

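The open gripper is above the tray with the handle below it at (306,312), and the post is visible at (372,182). I'll correct the tilt and go down.

{"name": "jog_arm", "arguments": {
  "steps": [
    [[0,-4,-13,-30,0.01,0.018,0],[0,0,0,-30,0,0,0],[0,0,0,0,0,0,0]]
  ]
}}

```text
t: 3.7
position: [0.5111, 0.2389, 0.2429]
tool_rot: [[-0.974, 0.012, 0.226], [-0.226, -0.01, -0.974], [-0.01, -1.0, 0.012]]
wrist_force: [-0.9, -0.4, 0.3]
grip_width: 0.499
```

```bash
cat > st.py <<'E'
from h import *
from scipy.spatial.transform import Rotation as Q
import sys
np.set_printoptions(precision=4,suppress=True)
yaw,x,y,z=map(float,sys.argv[1:5])
o=robot.observe();R=np.array(o['tool_rot'])
u=np.array([np.cos(yaw),np.sin(yaw),0]);D=np.stack([np.cross([0,0,-1],u),[0,0,-1],u],1)
tgt=np.array([x,y,z])
print('pos',o['position'],'rotvec',Q.from_matrix(D@R.T).as_rotvec(),'shift mm',1000*(tgt-o['position']),'F',o['wrist_force'],'M',o['wrist_torque'],'g',o['grip_width'],'t',o['t'])
d=1000*(tgt-o['position']);print('along',d@u,'lat',u[0]*d[1]-u[1]*d[0])
E
python3 st.py -1.33 .509 .249 .193; python3 - <<'E'
from h import *
s=robot.camera('side');t=robot.camera('top')
cv2.imwrite('pics/s3.png',cv2.resize(s['img'][200:350,240:390,::-1],None,fx=4,fy=4));save(t,'t3.png')
print(robot.place_of(s,'handle'))
E
```

```text
pos [0.5111 0.2389 0.2429] rotvec [0.0095 0.0124 0.013 ] shift mm [ -2.0816  10.1153 -49.9382] F [-0.9299 -0.3514  0.329 ] M [-0.0154  0.0544 -0.0308] g 0.4988861048583853 t 3.7
along -10.319882263882892 lat 0.39073337216643367
[{'point': [306.6, 306.7], 'confidence': 0.76}]
```

View pics/s3.png

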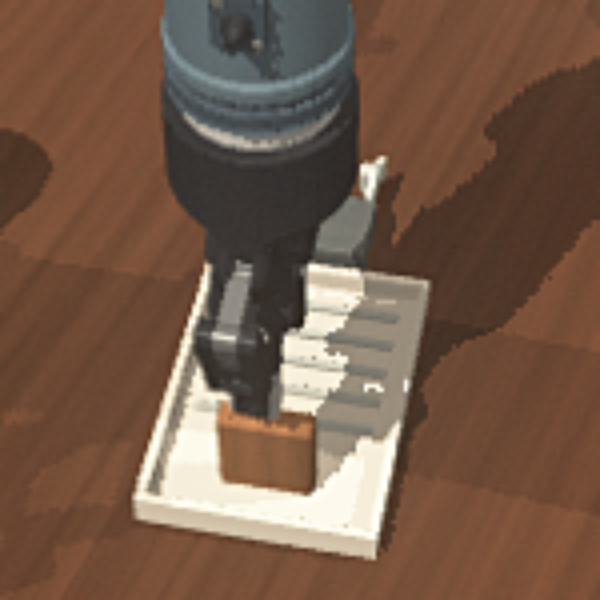

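The gripper ended up about 10 mm towards the clip, so I'll correct that above the handle first.

{"name": "jog_arm", "arguments": {
  "steps": [
    [[0,-2,10,0,0.01,0.012,0.013],[0,0,0,0,0,0,0],[0,0,0,0,0,0,0]]
  ]
}}

```text
t: 4.22
position: [0.5114, 0.2527, 0.2494]
tool_rot: [[-0.971, 0.011, 0.24], [-0.24, 0.007, -0.971], [-0.012, -1.0, -0.004]]
wrist_force: [0.7, 0.5, 0.1]
grip_width: 0.498
```

```bash
python3 st.py -1.33 .509 .249 .193
```

```text
pos [0.5114 0.2527 0.2494] rotvec [-0.0071  0.0108 -0.0019] shift mm [ -2.4162  -3.7342 -56.3601] F [0.6542 0.5221 0.0921] M [-0.0088  0.0405 -0.0086] g 0.4982698319878101 t 4.225
along 3.050210030316249 lat -3.2370057751060757
```

{"name": "jog_arm", "arguments": {
  "steps": [
    [[0,-2,-3,-20,-0.007,0.011,0],[0,0,0,-20,0,0,0],[0,0,0,0,0,0,0],[0,0,0,0,0,0,0]]
  ]
}}

```text
t: 4.72
position: [0.5085, 0.249, 0.2049]
tool_rot: [[-0.971, -0.004, 0.24], [-0.24, -0.002, -0.971], [0.004, -1.0, 0.001]]
wrist_force: [-0.1, -1.2, 0.2]
grip_width: 0.499
```

```bash
python3 st.py -1.33 .509 .249 .193
```

```text
pos [0.5085 0.249  0.2049] rotvec [ 0.0018 -0.004  -0.0021] shift mm [  0.4552   0.0296 -11.9011] F [-0.1231 -1.2014  0.167 ] M [ 0.0604 -0.0384  0.0166] g 0.4987367012597852 t 4.725
along 0.07982669419476575 lat 0.4490970116846465
```

{"name": "jog_arm", "arguments": {
  "steps": [
    [[0,0,0,-10,0.002,-0.004,0],[0,0,0,0,0,0,0],[0,0,0,0,0,0,0]]
  ]
}}

```text
t: 5.1
position: [0.5088, 0.2493, 0.1947]
tool_rot: [[-0.971, 0.001, 0.241], [-0.241, 0.001, -0.971], [-0.001, -1.0, -0.001]]
wrist_force: [0.9, 0.1, 0.8]
grip_width: 0.499
```

```bash
python3 st.py -1.33 .509 .249 .193; python3 - <<'E'
from h import *
s=robot.camera('side')
cv2.imwrite('pics/s4.png',cv2.resize(s['img'][220:350,240:390,::-1],None,fx=4,fy=4))
E
```

```text
pos [0.5088 0.2493 0.1947] rotvec [-0.001   0.0012 -0.0022] shift mm [ 0.1891 -0.2721 -1.6765] F [0.8858 0.0682 0.7909] M [0.0122 0.048  0.0567] g 0.499328704889804 t 5.1
along 0.30937535333150845 lat 0.11873802809547218
```

View pics/s4.png

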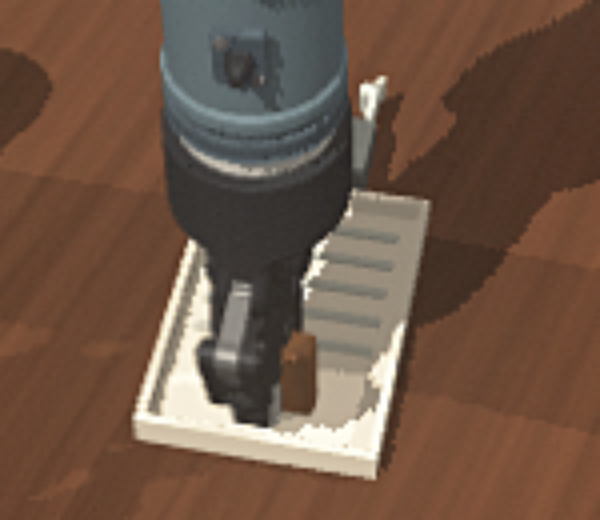

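The near finger stands just behind the handle (tip at about (258,420) in the zoom) with both roughly in line. I'll close.

{"name": "jog_arm", "arguments": {
  "steps": [
    [[1,0,0,0,0,0,0],[1,0,0,0,0,0,0],[1,0,0,0,0,0,0],[1,0,0,0,0,0,0],[1,0,0,0,0,0,0]]
  ],
  "grip_force": 60
}}

```text
t: 5.78
position: [0.509, 0.2494, 0.1953]
tool_rot: [[-0.971, 0.002, 0.24], [-0.24, 0.002, -0.971], [-0.003, -1.0, -0.001]]
wrist_force: [-0.1, 0.4, -0.6]
grip_width: 0.154
```

```bash
python3 st.py -1.33 .509 .249 .193; python3 - <<'E'
from h import *
s=robot.camera('side');t=robot.camera('top')
cv2.imwrite('pics/s5.png',cv2.resize(s['img'][220:350,240:390,::-1],None,fx=4,fy=4))
cv2.imwrite('pics/t5.png',cv2.resize(t['img'][170:310,130:300,::-1],None,fx=4,fy=4))
E
```

```text
pos [0.509  0.2494 0.1953] rotvec [-0.0015  0.0023 -0.002 ] shift mm [-0.0045 -0.4444 -2.3206] F [-0.0661  0.3679 -0.5763] M [ 0.0099 -0.0398  0.0434] g 0.15382391843086346 t 5.775
along 0.43050834100844043 lat -0.11035188133853582
```

View pics/s5.png

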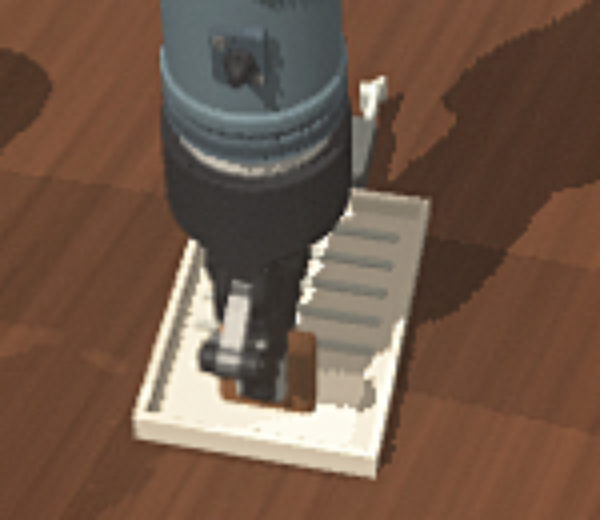

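View pics/t5.png

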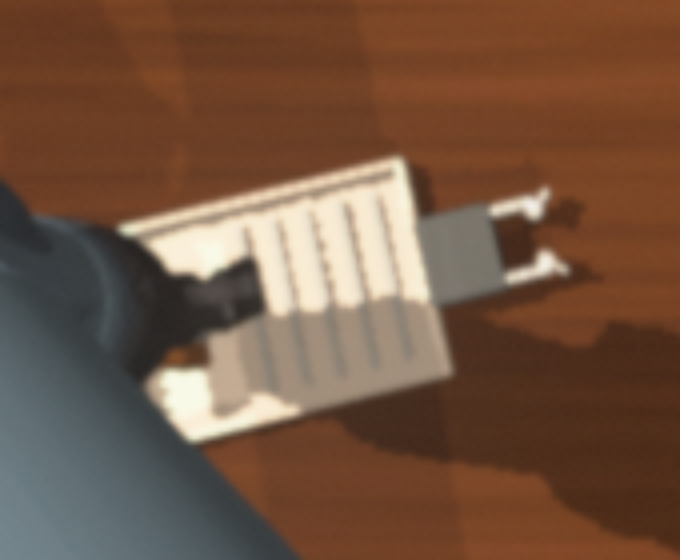

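The handle is held, with an opening of about 13 mm. Now I'll slide it towards the line in front of the post, turning to the stand's yaw.

{"name": "jog_arm", "arguments": {
  "steps": [
    [[1,-2,-15,0,0,0,-0.015],[1,-2,-20,0,0,0,-0.02],[1,-2,-20,0,0,0,-0.015],[1,-2,-20,0,0,0,-0.015],[1,-1,-15,0,0,0,0],[1,0,0,0,0,0,0],[1,0,0,0,0,0,0]]
  ]
}}

```text
t: 6.75
position: [0.4987, 0.1511, 0.1953]
tool_rot: [[-0.986, 0.002, 0.168], [-0.168, 0.0, -0.986], [-0.002, -1.0, 0.0]]
wrist_force: [-0.1, 1.4, -0.6]
grip_width: 0.152
```

```bash
python3 st.py -1.398 .4975 .065 .195
```

```text
pos [0.4987 0.1511 0.1953] rotvec [-0.0004  0.0022  0.0035] shift mm [ -1.1755 -86.1159  -0.283 ] F [-0.0768  1.3813 -0.5838] M [ 0.2768 -0.0629  0.0514] g 0.15174993461147368 t 6.75
along 84.6313628391356 lat -15.964552401683667
```

{"name": "jog_arm", "arguments": {
  "steps": [
    [[1,0,-15,0,0,0,0],[1,-1,-20,0,0,0,0.003],[1,0,-20,0,0,0,0],[1,0,-15,0,0,0,0],[1,0,-5,0,0,0,0],[1,0,0,0,0,0,0],[1,0,0,0,0,0,0]]
  ]
}}

```text
t: 7.62
position: [0.497, 0.0754, 0.1954]
tool_rot: [[-0.984, 0.002, 0.178], [-0.178, 0.003, -0.984], [-0.002, -1.0, -0.002]]
wrist_force: [-0.7, 0.3, -0.5]
grip_width: 0.154
```

```bash
python3 st.py -1.398 .4975 .065 .195; python3 - <<'E'
from h import *
s=robot.camera('side');t=robot.camera('top')
cv2.imwrite('pics/s6.png',cv2.resize(s['img'][150:300,280:440,::-1],None,fx=5,fy=5,interpolation=cv2.INTER_CUBIC)[:600])
save(t,'t6f.png')
cv2.imwrite('pics/t6.png',cv2.resize(t['img'][170:290,250:410,::-1],None,fx=5,fy=5,interpolation=cv2.INTER_CUBIC))
for k in('tray_mid','clip','post_mark','handle'):
  for n,p in(('s',s),('t',t)): print(k,n,robot.place_of(p,k)[:2])
E
```

```text
pos [0.497  0.0754 0.1954] rotvec [-0.0025  0.0017 -0.0057] shift mm [  0.4671 -10.3668  -0.3934] F [-0.7038  0.3303 -0.524 ] M [ 0.0328 -0.0898 -0.0225] g 0.15449313979277893 t 7.625
along 10.2927144946491 lat -1.3223335329466206
tray_mid s [{'point': [354.0, 241.7], 'confidence': 0.56}]
tray_mid t [{'point': [290.0, 253.9], 'confidence': 0.89}]
clip s [{'point': [368.0, 196.7], 'confidence': 0.94}]
clip t [{'point': [348.6, 239.4], 'confidence': 0.68}]
post_mark s [{'point': [369.3, 183.6], 'confidence': 0.67}, {'point': [349.3, 245.0], 'confidence': 0.36}]
post_mark t [{'point': [376.9, 238.3], 'confidence': 0.89}, {'point': [348.7, 239.0], 'confidence': 0.47}]
handle s [{'point': [349.7, 245.9], 'confidence': 0.7}]
handle t []
```

View pics/s6.png

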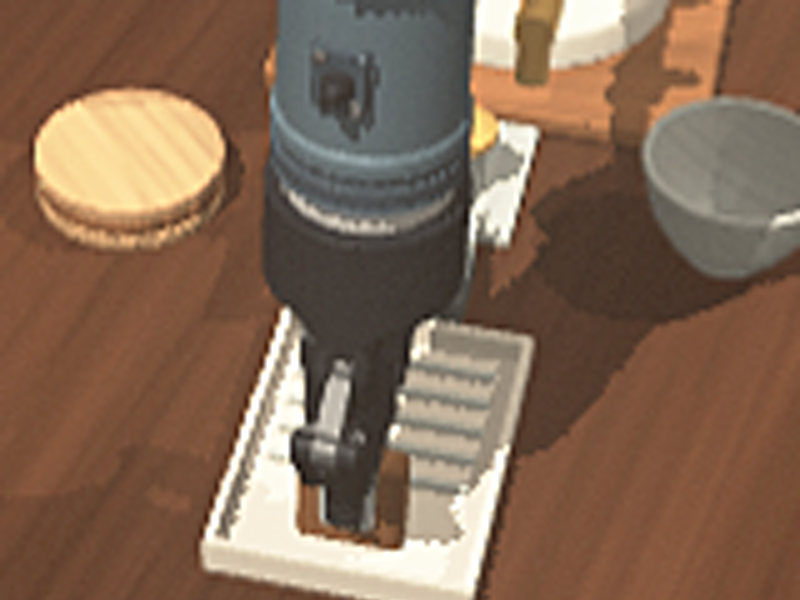

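View pics/t6.png

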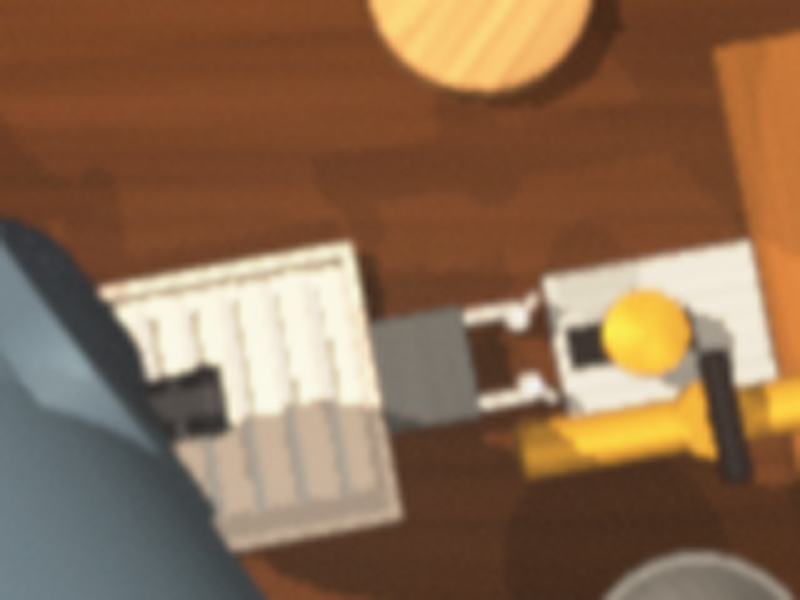

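View pics/t6f.png

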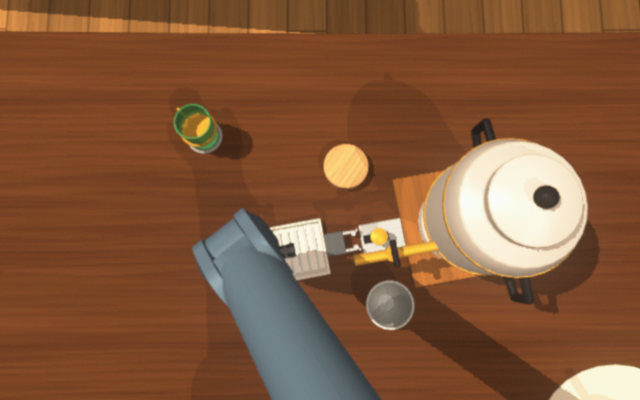

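```bash
python3 - <<'E'
from fit import *
np.set_printoptions(precision=4,suppress=True)
t=robot.camera('top');T=lambda u:px(u,250,170,5)
n1=atz(t,T((517,318)),.026);n2=atz(t,T((533,386)),.026);n=(n1+n2)/2
a=atz(t,T((352,242)),.016);b=atz(t,T((402,520)),.016);l=atz(t,T((105,290)),.016);l2=atz(t,T((232,552)),.016)
cap=atz(t,T((646,332)),.046)
f=a-b;print('width',np.linalg.norm(f),'yaw front',np.arctan2(f[1],f[0])-np.pi/2)
for q in((a-l),(b-l2)):print('yaw side',np.arctan2(q[1],q[0]))
print('nosegap',np.linalg.norm(n1-n2),'noseyaw',np.arctan2(*(n1-n2)[[1,0]])-np.pi/2)
p=[atz(t,T(u),.004) for u in((545,275),(566,413),(750,241),(776,378))]
print('plate yaw',[np.arctan2(*(v)[[1,0]]) for v in(p[2]-p[0],p[3]-p[1])],[np.arctan2(*(v)[[1,0]])-np.pi/2 for v in(p[0]-p[1],p[2]-p[3])],np.linalg.norm(p[0]-p[1]))
pf=(p[0]+p[1])/2
for y in(-1.399,):
    u=np.array([np.cos(y),np.sin(y)]);L=lambda d:(d[:2]@u,u[0]*d[1]-u[1]*d[0])
    print('cap-nose',L(cap-n),'cap-frontmid',L(cap-(a+b)/2),'cap-platefront',L(cap-pf))
print(n,cap,(a+b)/2)
y=np.arctan2(f[1],f[0])-np.pi/2;u=np.array([np.cos(y),np.sin(y)]);print('grasp est in tray from front mid',[ (np.array([.497,.0754])-((a+b)/2)[:2])@u, u[0]*(.0754-((a+b)/2)[1])-u[1]*(.497-((a+b)/2)[0])])
E
```

```text
width 0.11094279902322206 yaw front -1.3988176134949564
yaw side -1.3814912323152768
yaw side -1.3922883545948836
nosegap 0.027194352123914748 noseyaw -1.354749221421718
plate yaw [np.float64(-1.4096046778020348), np.float64(-1.4105852525614544)] [np.float64(-1.4374593222506642), np.float64(-1.4139651954749188)] 0.055766198866319554
cap-nose (np.float64(0.04511182188002456), np.float64(-0.0013631226792531238)) cap-frontmid (np.float64(0.10381920445183984), np.float64(-0.0012004934358918404)) cap-platefront (np.float64(0.030219316963750315), np.float64(-0.0032997964755525216))
[ 0.5285 -0.1026  0.026 ] [ 0.5349 -0.1472  0.046 ] [ 0.5183 -0.0447  0.016 ]
grasp est in tray from front mid [np.float64(-0.12201164503365383), np.float64(-0.0004215585810952091)]
```

One top view, with calibration errors largely cancelling, gives about 54 mm to home. The tray is about 1.4 mm off laterally, and a turn of roughly −0.011 corrects most of that. I'll close in 28 mm, staying short of contact.

{"name": "jog_arm", "arguments": {
  "steps": [
    [[1,2,-10,0,-0.002,0.002,-0.011],[1,2,-9,0,0,0,0],[1,1.5,-9,0,0,0,0],[1,0,0,0,0,0,0],[1,0,0,0,0,0,0]]
  ]
}}

```text
t: 8.8
position: [0.5029, 0.0459, 0.1955]
tool_rot: [[-0.986, 0.0, 0.165], [-0.165, 0.003, -0.986], [-0.001, -1.0, -0.003]]
wrist_force: [0.3, 1.4, -1.1]
grip_width: 0.155
```

```bash
python3 st.py -1.403 .507 .0215 .195; python3 - <<'E'
from h import *
t=robot.camera('top')
cv2.imwrite('pics/t7.png',cv2.resize(t['img'][190:270,300:410,::-1],None,fx=7,fy=7,interpolation=cv2.INTER_CUBIC))
E
```

```text
pos [0.5029 0.0459 0.1955] rotvec [-0.0027  0.0003  0.0016] shift mm [  4.1326 -24.3685  -0.5291] F [ 0.318   1.3671 -1.0632] M [ 0.4035 -0.0227  0.0617] g 0.15466767479644808 t 8.8
along 24.71647597857766 lat 0.004780271462260011
```

View pics/t7.png

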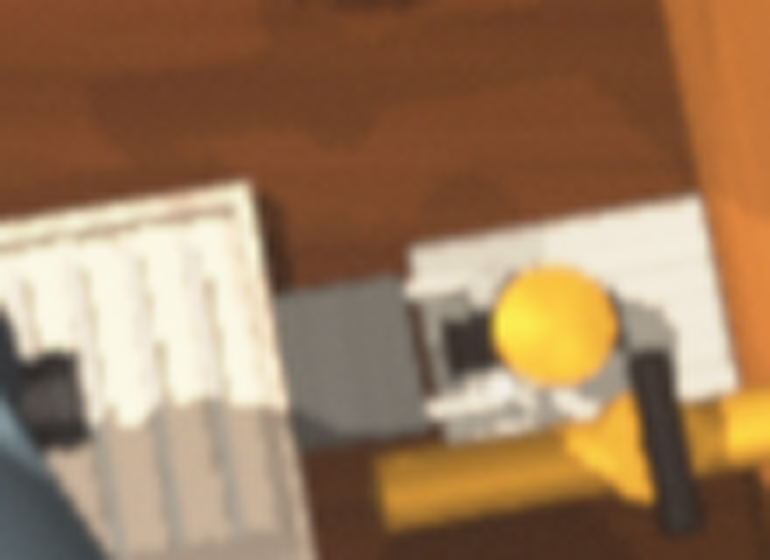

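```bash
python3 - <<'E'
from fit import *
np.set_printoptions(precision=4,suppress=True)
t=robot.camera('top')
y=-1.404;u=np.array([np.cos(y),np.sin(y)]);L=lambda d:np.round((1e3*(d[:2]@u),1e3*(u[0]*d[1]-u[1]*d[0])),1)
for nm,T,a,b1,b2,c in(('old',lambda v:px(v,250,170,5),(352,242),(462,308),(480,417),(646,332)),('new',lambda v:px(v,300,190,7),(248,182),(403,278),(427,430),(556,326))):
    cap=atz(t,T(c),.046);A=atz(t,T(a),.016)
    B=(atz(t,T(b1),.027)+atz(t,T(b2),.027))/2
    print(nm,'cap-corner',L(cap-A),'cap-block',L(cap-B),cap)
E
```

```text
old cap-corner [104.1 -56.2] cap-block [66.8 -0.7] [ 0.5349 -0.1472  0.046 ]
new cap-corner [ 74.1 -56.2] cap-block [37.4  0.2] [ 0.5346 -0.1476  0.046 ]
```

About 24.5 mm remains and the lateral error is within 1 mm. I'll go on in small steps, watching the force.

{"name": "jog_arm", "arguments": {
  "steps": [
    [[1,0,-3,0,0,0,0],[1,0.5,-3,0,0,0,0],[1,0,0,0,0,0,0]]
  ]
}}

```text
t: 9.28
position: [0.5032, 0.0405, 0.1956]
tool_rot: [[-0.986, 0.0, 0.168], [-0.168, 0.003, -0.986], [-0.001, -1.0, -0.003]]
wrist_force: [1.0, -0.6, -1.6]
grip_width: 0.153
```

```bash
python3 st.py -1.403 .507 .0215 .195
```

```text
pos [0.5032 0.0405 0.1956] rotvec [-0.0029  0.0003 -0.0007] shift mm [  3.8262 -19.0073  -0.55  ] F [ 0.9674 -0.5704 -1.6332] M [ 0.0203 -0.1407  0.0897] g 0.1531369629748761 t 9.275
along 19.37938327876565 lat 0.5980331599680406
```

{"name": "jog_arm", "arguments": {
  "steps": [
    [[1,0.3,-2,0,0,0,0]]
  ]
}}

```text
t: 9.4
position: [0.5034, 0.0388, 0.1956]
tool_rot: [[-0.986, 0.0, 0.168], [-0.168, 0.003, -0.986], [-0.001, -1.0, -0.003]]
wrist_force: [-0.4, 1.7, -1.4]
grip_width: 0.155
```

{"name": "jog_arm", "arguments": {
  "steps": [
    [[1,0.3,-2,0,0,0,0]]
  ]
}}

```text
t: 9.52
position: [0.5035, 0.038, 0.1957]
tool_rot: [[-0.986, 0.0, 0.169], [-0.169, 0.006, -0.986], [-0.001, -1.0, -0.006]]
wrist_force: [-1.6, 5.0, 0.1]
grip_width: 0.151
```

{"name": "jog_arm", "arguments": {
  "steps": [
    [[1,0.3,-2,0,0,0,0]]
  ]
}}

```text
t: 9.65
position: [0.5035, 0.0376, 0.1959]
tool_rot: [[-0.985, 0.0, 0.17], [-0.17, 0.008, -0.985], [-0.002, -1.0, -0.008]]
wrist_force: [-1.4, 5.9, 0.3]
grip_width: 0.152
```

Contact began at y≈0.0385, which puts home at y≈0.0205. I'll raise the commanded step gradually and keep correcting the tilt.

{"name": "jog_arm", "arguments": {
  "steps": [
    [[1,0.5,-3.5,0,-0.008,0,-0.003]]
  ]
}}

```text
t: 9.78
position: [0.5035, 0.0372, 0.1962]
tool_rot: [[-0.986, 0.001, 0.169], [-0.169, 0.006, -0.986], [-0.002, -1.0, -0.006]]
wrist_force: [-1.1, 9.7, -1.2]
grip_width: 0.151
```

{"name": "jog_arm", "arguments": {
  "steps": [
    [[1,0.6,-4,0,-0.008,0,-0.003]]
  ]
}}

```text
t: 9.9
position: [0.5034, 0.0371, 0.1962]
tool_rot: [[-0.986, 0.001, 0.168], [-0.168, 0.005, -0.986], [-0.002, -1.0, -0.005]]
wrist_force: [-2.0, 9.0, -1.7]
grip_width: 0.152
```

```bash
python3 st.py -1.403 .504 .0205 .195
```

```text
pos [0.5034 0.0371 0.1962] rotvec [-0.0049  0.0011 -0.0014] shift mm [  0.5794 -16.62    -1.2237] F [-1.9725  9.0127 -1.739 ] M [ 2.37    0.3482 -0.0059] g 0.15206564115369287 t 9.9
along 16.48337051194099 lat -2.2044755127314053
```

{"name": "jog_arm", "arguments": {
  "steps": [
    [[1,1,-6,-0.5,-0.008,0,-0.002]]
  ]
}}

```text
t: 10.02
position: [0.5035, 0.0363, 0.196]
tool_rot: [[-0.985, 0.002, 0.17], [-0.17, 0.006, -0.985], [-0.003, -1.0, -0.005]]
wrist_force: [-2.4, 12.7, 0.5]
grip_width: 0.152
```

{"name": "jog_arm", "arguments": {
  "steps": [
    [[1,1,-7,-0.5,-0.008,0,-0.002]]
  ]
}}

```text
t: 10.15
position: [0.5036, 0.0355, 0.196]
tool_rot: [[-0.985, 0.002, 0.172], [-0.172, 0.008, -0.985], [-0.003, -1.0, -0.008]]
wrist_force: [-3.6, 13.7, 3.0]
grip_width: 0.152
```

{"name": "jog_arm", "arguments": {
  "steps": [
    [[1,1,-7,-0.5,-0.012,0,-0.006]]
  ]
}}

```text
t: 10.28
position: [0.5036, 0.035, 0.196]
tool_rot: [[-0.985, 0.002, 0.17], [-0.17, 0.007, -0.985], [-0.004, -1.0, -0.006]]
wrist_force: [-1.9, 13.8, 0.7]
grip_width: 0.151
```

{"name": "jog_arm", "arguments": {
  "steps": [
    [[1,1,-7,-0.5,-0.012,0,-0.006]]
  ]
}}

```text
t: 10.4
position: [0.5036, 0.0344, 0.196]
tool_rot: [[-0.986, 0.003, 0.169], [-0.169, 0.005, -0.986], [-0.004, -1.0, -0.004]]
wrist_force: [-2.8, 12.8, -0.8]
grip_width: 0.152
```

{"name": "jog_arm", "arguments": {
  "steps": [
    [[1,1.2,-8,-0.5,-0.01,0.003,-0.004]]
  ]
}}

```text
t: 10.52
position: [0.5039, 0.033, 0.196]
tool_rot: [[-0.985, 0.001, 0.17], [-0.17, 0.005, -0.985], [-0.002, -1.0, -0.005]]
wrist_force: [-2.5, 13.4, 1.0]
grip_width: 0.155
```

{"name": "jog_arm", "arguments": {
  "steps": [
    [[1,1.2,-8,-0.5,-0.01,0.003,-0.004]]
  ]
}}

```text
t: 10.65
position: [0.5044, 0.0307, 0.1959]
tool_rot: [[-0.985, -0.001, 0.172], [-0.172, 0.004, -0.985], [0.0, -1.0, -0.005]]
wrist_force: [-2.6, 10.5, -0.7]
grip_width: 0.153
```

Past the peak, so smaller steps now.

{"name": "jog_arm", "arguments": {
  "steps": [
    [[1,0.8,-5,0,-0.004,0,-0.004]]
  ]
}}

```text
t: 10.78
position: [0.5045, 0.0296, 0.1961]
tool_rot: [[-0.985, -0.001, 0.171], [-0.171, 0.006, -0.985], [-0.001, -1.0, -0.006]]
wrist_force: [-2.2, 7.1, -0.8]
grip_width: 0.153
```

{"name": "jog_arm", "arguments": {
  "steps": [
    [[1,0.6,-4,0,-0.004,0,-0.003]]
  ]
}}

```text
t: 10.9
position: [0.5045, 0.029, 0.1962]
tool_rot: [[-0.985, -0.0, 0.171], [-0.171, 0.008, -0.985], [-0.001, -1.0, -0.008]]
wrist_force: [-1.4, 7.3, -0.1]
grip_width: 0.155
```

```bash
python3 st.py -1.403 .507 .0205 .195; python3 - <<'E'
from h import *
t=robot.camera('top')
cv2.imwrite('pics/t8.png',cv2.resize(t['img'][190:270,300:410,::-1],None,fx=7,fy=7,interpolation=cv2.INTER_CUBIC))
E
```

```text
pos [0.5045 0.029  0.1962] rotvec [-0.0077 -0.0004 -0.0044] shift mm [ 2.4758 -8.4539 -1.2134] F [-1.4355  7.2735 -0.1284] M [1.5852 0.2062 0.0448] g 0.15511728020203822 t 10.9
along 8.748676869879077 lat 1.0291039413660568
```

View pics/t8.png

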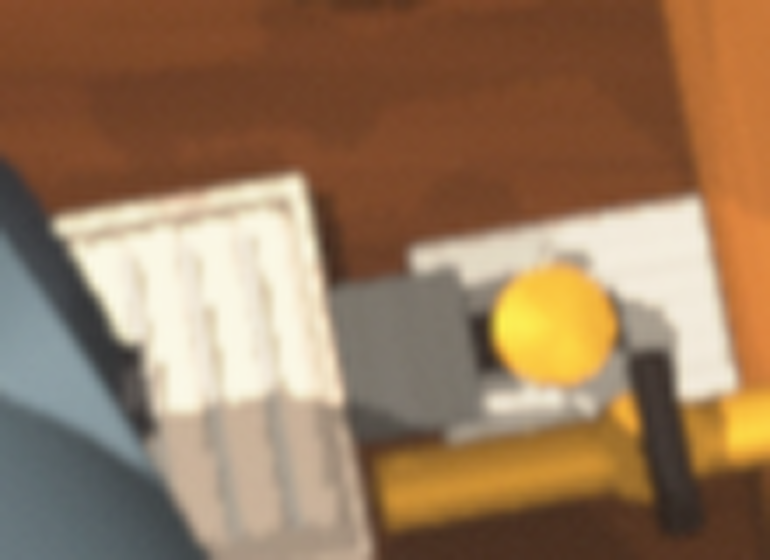

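The clip is straddling the post symmetrically, with about 8.5 mm left. I'll continue.

{"name": "jog_arm", "arguments": {
  "steps": [
    [[1,0.8,-5,-0.5,-0.008,0,-0.004]]
  ]
}}

```text
t: 11.08
position: [0.5049, 0.0268, 0.1959]
tool_rot: [[-0.985, 0.0, 0.17], [-0.17, 0.004, -0.985], [-0.001, -1.0, -0.004]]
wrist_force: [-0.6, 4.0, -2.3]
grip_width: 0.153
```

{"name": "jog_arm", "arguments": {
  "steps": [
    [[1,0.7,-4,-0.5,-0.008,0,-0.003]]
  ]
}}

```text
t: 11.2
position: [0.5056, 0.0228, 0.1952]
tool_rot: [[-0.986, 0.0, 0.169], [-0.169, -0.004, -0.986], [0.0, -1.0, 0.004]]
wrist_force: [0.4, 1.1, 1.5]
grip_width: 0.147
```

Force has dropped, so the arms have snapped past. Now the last ~2.5 mm, gently.

{"name": "jog_arm", "arguments": {
  "steps": [
    [[1,0.2,-1,0,0.004,0,0]]
  ]
}}

```text
t: 11.32
position: [0.506, 0.0213, 0.1953]
tool_rot: [[-0.986, 0.0, 0.169], [-0.169, -0.001, -0.986], [-0.0, -1.0, 0.001]]
wrist_force: [-1.2, 1.7, -0.1]
grip_width: 0.154
```

{"name": "jog_arm", "arguments": {
  "steps": [
    [[1,0.2,-1.5,0,0,0,0]]
  ]
}}

```text
t: 11.45
position: [0.5061, 0.0209, 0.1954]
tool_rot: [[-0.986, 0.001, 0.169], [-0.169, 0.002, -0.986], [-0.001, -1.0, -0.002]]
wrist_force: [-0.6, 7.2, -0.7]
grip_width: 0.158
```

```bash
python3 st.py -1.403 .507 .0205 .195; python3 - <<'E'
from h import *
t=robot.camera('top')
cv2.imwrite('pics/t9.png',cv2.resize(t['img'][190:270,300:410,::-1],None,fx=7,fy=7,interpolation=cv2.INTER_CUBIC))
E
```

```text
pos [0.5061 0.0209 0.1954] rotvec [-0.0017  0.0008 -0.0017] shift mm [ 0.8647 -0.3673 -0.3924] F [-0.5944  7.2368 -0.6599] M [1.3284 0.1236 0.1028] g 0.15797869695065478 t 11.45
along 0.50654101819634 lat 0.791232774698648
```

View pics/t9.png

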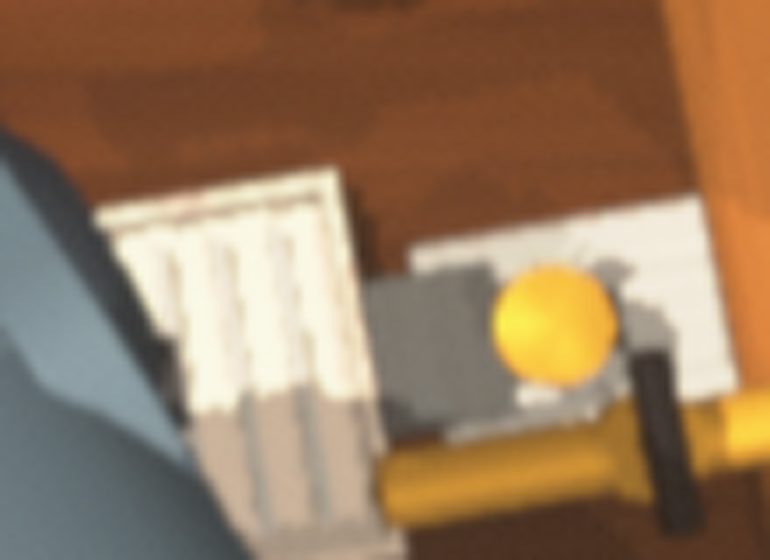

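The block reaches the post and the force climbs steeply (1.7 to 7 N over 0.4 mm). One mild confirming push, then I'll relax.

{"name": "jog_arm", "arguments": {
  "steps": [
    [[1,0.4,-2.5,0,-0.002,0,0]]
  ]
}}

```text
t: 11.62
position: [0.5061, 0.0206, 0.1955]
tool_rot: [[-0.985, 0.001, 0.17], [-0.17, 0.004, -0.985], [-0.001, -1.0, -0.003]]
wrist_force: [-1.3, 7.9, -0.6]
grip_width: 0.155
```

{"name": "jog_arm", "arguments": {
  "steps": [
    [[1,0,0,0,0,0,0],[1,0,0,0,0,0,0]]
  ]
}}

```text
t: 11.88
position: [0.506, 0.0206, 0.1956]
tool_rot: [[-0.985, 0.0, 0.17], [-0.17, 0.003, -0.985], [-0.001, -1.0, -0.003]]
wrist_force: [-0.7, 3.7, -1.1]
grip_width: 0.155
```

```bash
python3 - <<'E'
from fit import *
t=robot.camera('top')
T=lambda v:px(v,300,190,7)
y=-1.404;u=np.array([np.cos(y),np.sin(y)]);L=lambda d:np.round((1e3*(d[:2]@u),1e3*(u[0]*d[1]-u[1]*d[0])),1)
cap=atz(t,T((556,326)),.046);A=atz(t,T((337,169)),.016);print(L(cap-A))
E
python3 st.py -1.403 .507 .0205 .195
```

```text
[ 48.5 -55.6]
pos [0.506  0.0206 0.1956] rotvec [-0.0035  0.0004 -0.0031] shift mm [ 0.9638 -0.1354 -0.6093] F [ 0.0131  4.3589 -0.5093] M [ 0.6183 -0.0191  0.1322] g 0.15519403771240536 t 11.925
along 0.2945121854276378 lat 0.9276537117420447
```

Home: the cap-to-tray-front distance is 48.5 mm (50 nominal), travel since first contact is about 18 mm, and the force is steady. I'll release.

{"name": "jog_arm", "arguments": {
  "steps": [
    [[0,0,0,0,0,0,0],[0,0,0,0,0,0,0],[0,0,0,0,0,0,0],[0,0,0,0,0,0,0]]
  ]
}}

```text
t: 12.42
position: [0.5067, 0.0166, 0.1956]
tool_rot: [[-0.986, -0.0, 0.165], [-0.165, -0.002, -0.986], [0.001, -1.0, 0.002]]
wrist_force: [0.5, 0.6, -1.1]
grip_width: 0.497
```

{"name": "jog_arm", "arguments": {
  "steps": [
    [[0,0,0,15,0,0,0],[0,0,0,20,0,0,0],[0,0,0,30,0,0,0],[0,-5,30,30,0,0,0],[0,-10,45,30,0,0,0],[0,-10,45,20,0,0,0],[0,-10,45,20,0,0,0],[0,0,45,0,0,0,0],[0,0,0,0,0,0,0]]
  ]
}}

```text
t: 13.55
position: [0.4688, 0.2344, 0.3794]
tool_rot: [[-0.986, 0.015, 0.165], [-0.165, -0.001, -0.986], [-0.014, -1.0, 0.003]]
wrist_force: [0.4, 0.1, -0.7]
grip_width: 0.501
```

```bash
python3 - <<'E'
from h import *
s=robot.camera('side');t=robot.camera('top');save(s,'s10.png')
cv2.imwrite('pics/t10.png',cv2.resize(t['img'][185:285,265:415,::-1],None,fx=5,fy=5,interpolation=cv2.INTER_CUBIC))
cv2.imwrite('pics/s10z.png',cv2.resize(s['img'][150:260,310:460,::-1],None,fx=5,fy=5,interpolation=cv2.INTER_CUBIC))
print(robot.observe()['position'],robot.observe()['wrist_force'])
E
```

```text
[0.47025906 0.23029218 0.37823485] [-0.15635605 -0.04977934  0.33226089]
```

View pics/t10.png

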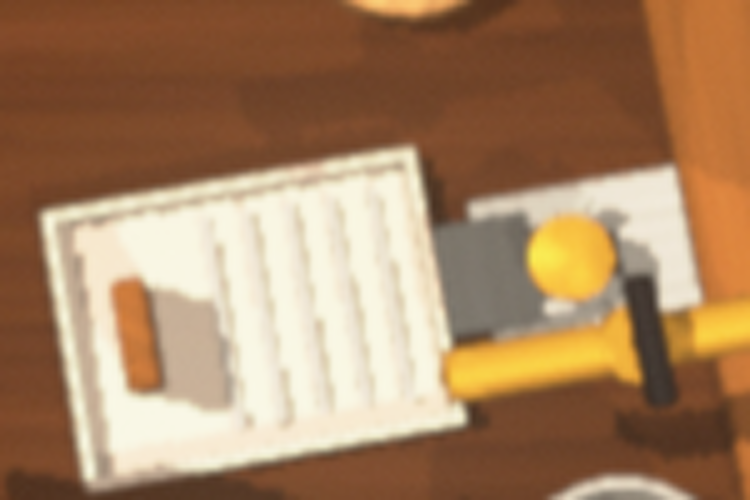

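View pics/s10z.png

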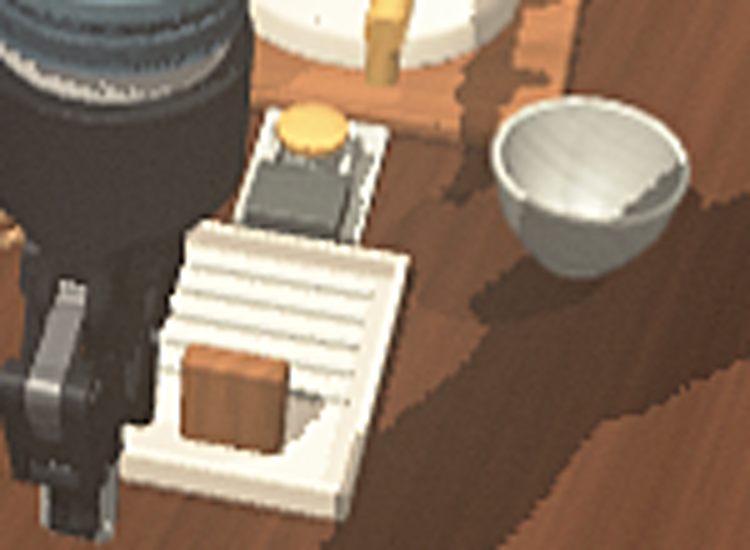

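View pics/s10.png

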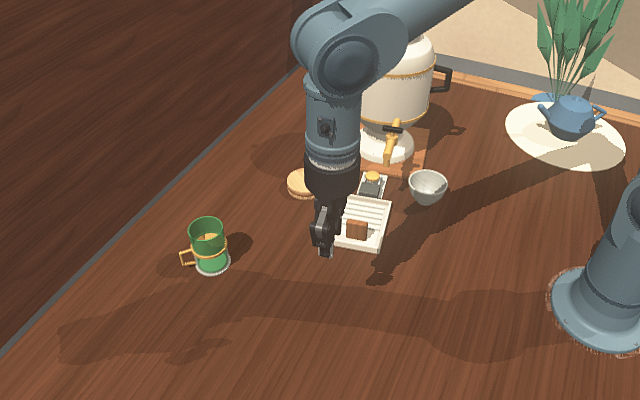

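The tray sits flat, with the clip round the post under the cap at (571,257) in the top zoom; the bowl, coasters and glass are unmoved. Last, a numeric check.

```bash
python3 - <<'E'
from fit import *
np.set_printoptions(precision=4,suppress=True)
t=robot.camera('top');s=robot.camera('side');T=lambda v:px(v,265,185,5);S=lambda v:px(v,310,150,5);z=.016
o=[(t,T((42,210)),(-.075,.055,z)),(t,T((415,148)),(.075,.055,z)),(t,T((467,425)),(.075,-.055,z)),(t,T((92,490)),(-.075,-.055,z))]
q,r=fit(o,[.51,0,-1.4]);u=np.array([np.cos(q[2]),np.sin(q[2])]);print(q,r.round(1).tolist())
cap=atz(t,T((571,257)),.046);d=cap[:2]-q[:2]-.125*u;print('cap minus clip: along, lat mm',1e3*d@u,1e3*(u[0]*d[1]-u[1]*d[0]))
# height check from two views, front -y corner and back -y corner
print(tri(t,T((467,425)),s,S((408,258))),tri(t,T((92,490)),s,S((338,490))))
for k in('glass','bowl','coasters'):print(k,[x['point'] for x in robot.place_of(t,k)[:1]],[x['point'] for x in robot.place_of(s,k)[:1]])
print(robot.observe()['t'])
E
```

```text
[ 0.5136 -0.026  -1.4024] [[0.4, 0.4], [0.2, -0.0], [-0.0, -0.4], [-0.6, -0.0]]
cap minus clip: along, lat mm -1.9018998742237099 0.6377086372587749
(array([ 0.4715, -0.1094,  0.0125]), np.float64(0.0007656147855467052)) (array([0.4487, 0.0383, 0.0141]), np.float64(0.00415740283820664))
glass [[207.0, 135.6]] [[212.7, 261.8]]
bowl [[384.7, 303.1]] [[427.0, 201.6]]
coasters [[346.1, 169.7]] [[306.7, 186.9]]
14.05
```

```bash
python3 -c "
from station import robot
print(robot.sign_off())"
```

```text
the job is handed in; nothing more can be done
None
```

The drip tray is clipped onto the post and fully home, standing flat on the table. I let go, backed the arm clear and handed the job in at about 14 s of the 61 s.

- **Push:** I gripped the handle across its 14 mm, slid the tray on the table to the stand's line and pushed in small steps. The noses touched about 18 mm before home and the wrist force peaked at about 14 N. It then fell to about 1 N as the arms snapped past, and rose to about 8 N at the seat, where I stopped.
- **Position:** After release, the top view shows the tray within 1 mm sideways and in line with the stand. Its rim measured 12–14 mm high from two views against the nominal 16 mm, so the tray is flat within measuring error. The glass, bowl and coasters show no movement beyond detector scatter of up to about 4 pixels.
- **Disagreement:** The last image fit puts the clip point 1.9 mm past the post's axis. The seat makes that impossible, so I take it as calibration and pixel error. The 18 mm of travel after contact and the force rise both say it is home.

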